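# Bolt and pin the rescue-kit case

### The job

Lock the yellow rescue-kit case: slide the bolt on its lid fully home under the steel staple, then take the red-knobbed locking pin from the wooden rack and put it upright through the staple, the bolt's eye and the lid until its collar rests on the staple. Leave the pin standing there.

Things in the scene. Friction and masses are not known exactly. Their poses are not given: they have to be found in the camera images.
- bolt (a joint): Travel of the flat dark steel bolt (50 mm wide, 8 mm thick) on the lid of the yellow case, in m: 0 fully drawn, 0.060 fully home at its stop, where its eye lies under the staple's hole. No spring; about 3 N of friction holds it where it is left. Starts up to 0.025.
- bolt_grip (a point): Centre of the bolt's upright round black grip, 22 mm diameter, 45 mm tall (70 to 115 mm above the table, its foot on the bolt). Axes as hole. The bolt moves home along -y, towards the hole; when home the grip stands 90 mm from the hole. The lid around it is 60 mm above the table: over 60 mm of free room on both sides (x) and behind (+y).
- hole (a point): Centre of the 35 mm hole in the steel staple (plate 84 x 70 mm), at its top face, 84 mm above the table. z up, y level from the hole towards the bolt's grip, x across the bolt. Under it lie the bolt's 35 mm eye (when home) and an equal hole through the lid, down to the table. The yellow case, 240 (x) x 260 (y) x 60 mm tall, is fixed; its centre is 60 mm along +y.
- red_knob (a point): Centre of the pin's red knob (32 mm diameter, 44 mm tall); z up along the pin. Below: a 50 mm collar, 6 mm thick, underside 28 mm below this point, then a 16 mm shaft, its tapered tip 88 mm below. 0.2 kg. Starts upright in a 23 mm socket of the fixed plywood rack (70 mm tall), collar on the rack; like pins with blue and green knobs stand in the same row, 90 mm apart, in any order.

How it is judged:
By the outcome, as a careful person would: the job done as asked, in the order asked, and still so for the second after the job is handed in, with the robot touching nothing.
It also fails if it takes over 48 s, if anything falls off the work surface, if the arm or the gripper's body presses on something with over 40 N, if the wrist force passes 120 N, or if a joint passes its speed limit or range.

### The arm

A 6-joint arm with a two-finger parallel gripper is mounted at the origin on the work surface. World frame = base frame: x ahead of the robot, y to its left, z up, the work surface at z = 0. Lengths are in m, angles in degrees, forces in N, time in s.
With the tool pointing down it reaches from about 0.375 to 0.825 m from the base axis. Payload 5.5 kg.
Tool frame: the origin (TCP) lies on the centre line of the jaws, within the pads' length; the fingertips stand env.tcp_to_tips ahead of it and the grasp point (between the pads) lies 11 mm behind it (env.tcp_to_tips is the distance from the TCP to the fingertips, in m); z points along the fingers, y is the direction in which the jaws open and shut (so a half turn about z gives the same grasp; the last joint's range is limited). The gripper opens to 85 mm and grips with 20 to 120 N. Pads are 22 mm wide; open, the fingers measure 114 mm over their backs; the gripper's body (76 mm by 85 mm) begins 54 mm behind the grasp point. The pads swing forward as they close: fully open they stand 13 mm farther back than shut.
Start: joints at [-73.912, 17.962, -2.699, 69.339, 0, 90], TCP at [0.166, -0.576, 0.239] pointing down, gripper open.
Joint ranges: [-152.73, 152.73], [-39.44, 99.34], [-58.76, 71.6], [-118.89, 123.64], [-81.53, 83.1], [-180, 180]. Speed limits (degrees/s): [136.94, 136.94, 172.46, 180, 180, 180].

### API

Orientations are given as [roll, pitch, yaw] about the fixed x, y, z axes, in that order (R = Rz(yaw) Ry(pitch) Rx(roll)).
In Python, from station import env gives the robot as it stands.
- The arm moves only by the tool apply_moves, never from a script. Its argument "motion" is a list of rows, each a list of 2 entries, a list of its own where there are three numbers: the shift along the tool's x, y, z in m, then the turn about the tool's z in rad. In form: [[[dx, dy, dz], twist], ...]. A call has exactly 8 rows; each row shifts and turns the commanded pose from where the row before left it, along the tool's axes as they then stand; what a row does not reach is not made up. A row lasts 1/8 s, in which the tool goes at most 62.5 mm and 10.7 degrees, less where a joint would pass 70% of its speed; a pose out of reach is approached as far as the arm can. A call is refused whole if a number of a shift passes 0.0625 or a number of a turn 0.188, either way. A call with a gripper value outside its range is refused whole. "hand" is the opening, from 0 (shut) to 1 (fully open), set as the call begins (left out, the last holds). The fingers move at their own pace and stop on an object; the grip force is fixed at half the most. Time passes only in rows, so rows that do not move let the fingers close, or fill a call up. It gives the time, the measured TCP pose, the force and the opening at its end, in the units of the state.
- env.sense(): the state, without advancing time (a new reading comes with each control period).
- env.capture(name): name is "scene" or "top"; returns a dict with "image" (480x640x3 uint8, blue, green, red), "z_map" (480x640 float32, m along the optical axis (not along the pixel's ray), 0 where there is no reading), "camera_matrix" (3x3 intrinsics, pixels), "pose" (4x4, takes a point from camera to world coordinates). Camera axes: x right, y up, looking along -z (the intrinsics and any distortion apply to the point x, -y, -z); pixel columns grow to the right and rows downward; lengths in m; the calibration is good to about 2 mm. A picture is of the moment at which its call begins.
- env.job_done(): hands the job in, once; it reports no verdict.
Trained networks look in a picture, given as the dict that the camera call returned (one of the last four; its "shot" number tells which), for a name from the list of things; names that differ only in an ending like _2 or _b are one class to them, and where a whole thing is asked for, a point or a joint stands for the part that bears it (a point fixed in the world has none). Each returns a list of dicts, best first, with "score" (0 to 1); they miss things now and then, are a little off and sometimes report something else, mostly with a low value. They report only what shows in the picture. A call takes as long as a camera call.
- env.look_for(picture, query): "bbox" ([left, top, right, bottom] in pixels, round what is visible of it).
- env.regions_of(picture, query): "region" (480x640 bool, what is visible of it) and "bbox" ([left, top, right, bottom] in pixels, round what is visible of it).
- env.pinpoint(picture, query): "pixel" ([column, row] in pixels: a listed point, or the origin of a listed thing).
The state is a dict: "time": time; "joints": joint angles; "qd": joint speeds; "joint_efforts": joint torques, N m; "ee_pos": TCP position; "tool_rot": TCP orientation; "wrist_force": force on the tool from outside, world axes, zero at the start; "wrist_torque": the same for the moment, N m; "width": opening from 0.0 (shut) to 1.0 (fully open).
Only numpy, scipy, OpenCV 4.12 (cv2) and the standard library are available. Lean on these libraries where they do the work, as an engineer would, in place of code of your own. Each camera call takes 0.05 s, during which the arm holds its last target.

## Working session

There is one attempt and no reset: what is moved stays moved. The work goes in short steps, Python scripts to look and compute and a tool call to move; the robot and the scene stay as the last step left them, time stands still between calls to the robot, and variables do not carry over. Pictures are saved under pics/ and viewed, and the job is handed in when it is done.

Besides the shell and the picture viewer there is one more tool, called after "Call:" as name(argument=value, ...) on one line, values as JSON. apply_moves: Moves the arm, as the interface text tells. Its arguments: {"type":"object","properties":{"motion":{"type":"array","items":{"type":"array"}},"hand":{"type":"number"}},"required":["motion"]}

```bash
mkdir -p pics; cat > h.py <<'E'
import numpy as np, cv2
from station import env
def unproj(p,px,z=None,h=None):
    K=p["camera_matrix"];T=p["pose"]
    d=np.array([(px[0]-K[0,2])/K[0,0],-(px[1]-K[1,2])/K[1,1],-1.])
    if h is None: return (T@np.r_[d*z,1])[:3]
    D=T[:3,:3]@d; o=T[:3,3]; return o+D*(h-o[2])/D[2]
def cloud(p):
    K=p["camera_matrix"];T=p["pose"];z=p["z_map"]
    v,u=np.mgrid[:480,:640]
    X=np.stack([(u-K[0,2])/K[0,0]*z,-(v-K[1,2])/K[1,1]*z,-z],-1)
    return X@T[:3,:3].T+T[:3,3]
E
python3 - <<'E'
from h import *
s=env.sense(); print(s, env.tcp_to_tips)
for n in ("scene","top"):
    p=env.capture(n); cv2.imwrite(f"pics/{n}1.png",p["image"])
    print(n,p["camera_matrix"].round(1).tolist(),p["pose"].round(3).tolist(),[k for k in p])
    C=cloud(p)
    for q,h in (("bolt_grip",.0925),("hole",.084),("red_knob",None),("bolt",None)):
        for r in env.pinpoint(p,q)[:3]:
            px=r["pixel"];i=(min(479,int(round(px[1]))),min(639,int(round(px[0]))))
            print(q,round(r["score"],2),np.round(px,1),"depthpt",C[i].round(4), "plane",unproj(p,px,h=h).round(4) if h else "")
E
```

```text
{'time': 0.0, 'joints': array([-7.39113461e+01,  1.80050928e+01, -2.75617704e+00,  6.93384839e+01,
       -7.14345995e-04,  9.00028504e+01]), 'qd': array([-0.03746712,  0.12897891, -0.0524991 , -0.05850347,  0.13292986,
       -0.035818  ]), 'joint_efforts': array([-2.92719851e-04, -5.39583886e+01,  3.39753163e+01,  1.92812568e-02,
       -1.07212850e-04,  6.87018314e-06]), 'ee_pos': array([ 0.16611179, -0.57595036,  0.2384102 ]), 'tool_rot': array([-1.79900246e+02,  7.19307582e-04,  1.60858047e+01]), 'wrist_force': array([-0.16102022,  0.38901233,  0.51985916]), 'wrist_torque': array([-0.0116736 , -0.00944011,  0.02755342]), 'width': 1.0028309063877157} 0.008
scene [[455.7, 0.0, 329.9], [0.0, 455.7, 235.2], [0.0, 0.0, 1.0]] [[0.663, -0.446, 0.602, 1.016], [0.749, 0.417, -0.515, -0.446], [-0.022, 0.792, 0.61, 0.611], [0.0, 0.0, 0.0, 1.0]] ['image', 'z_map', 'camera_matrix', 'pose', 'shot']
bolt_grip 0.68 [229.5 298.9] depthpt [ 0.5303 -0.2388  0.1029] plane [ 0.5196 -0.235   0.0925]
hole 0.8 [153.5 353.5] depthpt [ 0.5098 -0.3663  0.0592] plane [ 0.5312 -0.37    0.084 ]
red_knob 0.72 [387.8 203.3] depthpt [0.519  0.1333 0.1068] plane Traceback (most recent call last):
  File "<stdin>", line 8, in <module>
ValueError: it knows: bolt_grip, hole, red_knob
```

```bash

python3 - <<'E'
from h import *
for n in ("scene","top"):
    p=env.capture(n); cv2.imwrite(f"pics/{n}2.png",p["image"])
    print(n,p["pose"].round(3).tolist())
    C=cloud(p)
    for q,h in (("bolt_grip",.0925),("hole",.084),("red_knob",.098)):
        for r in env.pinpoint(p,q)[:3]:
            px=r["pixel"];i=(min(479,int(round(px[1]))),min(639,int(round(px[0]))))
            print(q,round(r["score"],2),np.round(px,1),"depthpt",C[i].round(4), "plane",unproj(p,px,h=h).round(4))
E
```

```text
scene [[0.663, -0.446, 0.602, 1.016], [0.749, 0.417, -0.515, -0.446], [-0.022, 0.792, 0.61, 0.611], [0.0, 0.0, 0.0, 1.0]]
bolt_grip 0.83 [227.4 298.9] depthpt [ 0.5307 -0.2438  0.1067] plane [ 0.5173 -0.2375  0.0925]
hole 0.66 [157.5 354.4] depthpt [ 0.5135 -0.3618  0.0588] plane [ 0.5366 -0.3665  0.084 ]
red_knob 0.66 [386.4 202.8] depthpt [0.5182 0.1283 0.1087] plane [0.5076 0.1417 0.098 ]
top [[-0.016, 0.99, -0.139, 0.331], [-1.0, -0.015, 0.01, -0.052], [0.008, 0.139, 0.99, 1.351], [0.0, 0.0, 0.0, 1.0]]
bolt_grip 0.86 [399.8 226.6] depthpt [ 0.5168 -0.2381  0.1175] plane [ 0.5214 -0.2415  0.0925]
hole 0.69 [455.8 221.1] depthpt [ 0.5405 -0.3783  0.0396] plane [ 0.5332 -0.3668  0.084 ]
red_knob 0.95 [224.4 234.8] depthpt [0.5047 0.1378 0.12  ] plane [0.5082 0.1404 0.098 ]
```

View pics/scene2.png

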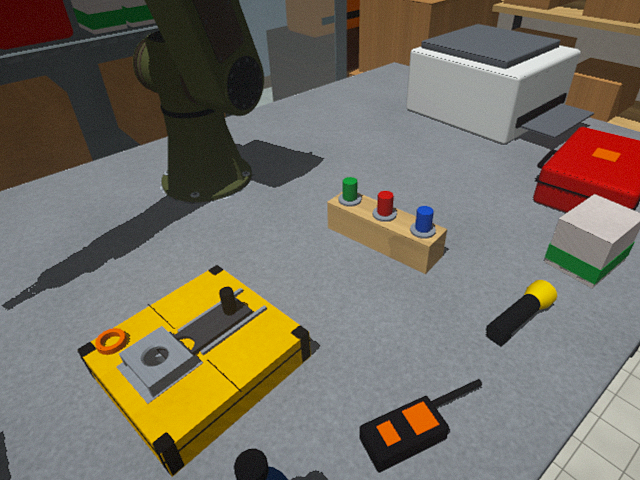

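View pics/top2.png

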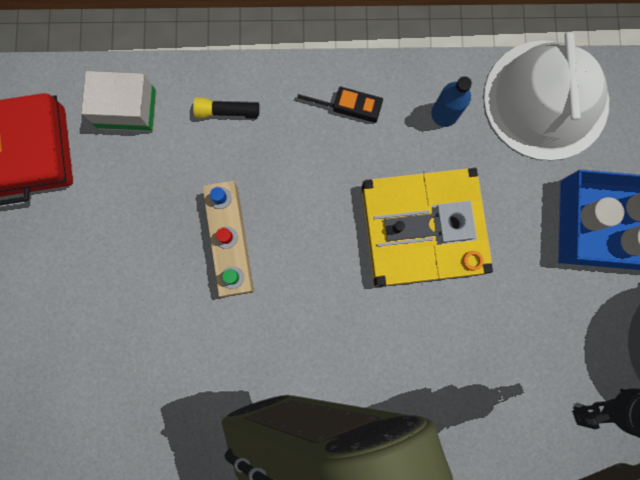

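The red knob is the middle one in the rack at top (224,235). The grip is at top (400,227) and the staple hole at (456,221). I'll refine the hole, the bolt axis and the knob by segmentation.

```bash

python3 - <<'E'
from h import *
for n in ("top","scene"):
    p=env.capture(n); C=cloud(p); im=p["image"].astype(int); b,g,r=im[...,0],im[...,1],im[...,2]
    # red knob cloud
    for q in ("red_knob","bolt_grip"):
        R=env.regions_of(p,q)
        if R:
            m=R[0]["region"]; P=C[m]; 
            zt=.1175 if q=="red_knob" else .113
            t=P[(P[:,2]>zt-.004)&(P[:,2]<zt+.008)]
            print(n,q,round(R[0]["score"],2),m.sum(),"top mean",t.mean(0).round(4),len(t),"mid extents",(t[:,:2].min(0)+t[:,:2].max(0))/2, t.max(0)-t.min(0))
    # lid points
    lid=(r>150)&(g>110)&(b<90)&(abs(C[...,2]-.06)<.006)&(C[...,0]<.75)&(C[...,0]>.3)
    P=C[lid][:,:2].astype(np.float32)
    print("lid rect",cv2.minAreaRect(P), C[lid][:,2].mean())
    st=(abs(C[...,2]-.084)<.005)&(np.hypot(C[...,0]-.533,C[...,1]+.367)<.07)
    P=C[st][:,:2].astype(np.float32); print("staple",cv2.minAreaRect(P),len(P),C[st][:,2].mean())
    # rack
    k=(abs(C[...,2]-.07)<.004)&(np.hypot(C[...,0]-.508,C[...,1]-.14)<.2)&(r>b+30)
    P=C[k][:,:2].astype(np.float32); print("rack",cv2.minAreaRect(P),C[k][:,2].mean())
    for nm,m in (("blue",(b>r+60)&(C[...,2]>.1)),("green",(g>r+40)&(C[...,2]>.1)),("red",(r>g+70)&(b<90)&(C[...,2]>.1)&(g<90))):
        m=m&(np.hypot(C[...,0]-.508,C[...,1]-.14)<.13)&(C[...,2]>.115)
        P=C[m]; print(nm,len(P),P.mean(0).round(4),((P.min(0)+P.max(0))/2).round(4),np.ptp(P,axis=0).round(3))
    c=p["image"]
    if n=="top": cv2.imwrite("pics/crop1.png",cv2.resize(c[150:310,340:520],None,fx=4,fy=4)[:600,:720])
    else: cv2.imwrite("pics/crop2.png",cv2.resize(c[260:480,60:330],None,fx=2.7,fy=2.7))
E
```

```text
top red_knob 0.75 405 top mean [0.5065 0.1411 0.12  ] 168 mid extents [0.50731806 0.14042292] [0.03090279 0.02922664 0.01127662]
top bolt_grip 0.76 1089 top mean [ 0.5207 -0.2361  0.1153] 81 mid extents [ 0.52064486 -0.23655957] [0.0197547  0.02080548 0.01142595]
lid rect ((0.5284717082977295, -0.3075374364852905), (0.23974928259849548, 0.26071542501449585), 5.711100101470947) 0.0605107785607119
staple ((0.5347422957420349, -0.36604011058807373), (0.0846579447388649, 0.07202177494764328), 5.425815582275391) 975 0.08435236106154502
rack ((0.5069195032119751, 0.14119872450828552), (0.2498379349708557, 0.07056315988302231), 8.957619667053223) 0.07039365797114537
blue 152 [0.5944 0.1541 0.1207] [0.595  0.1546 0.1215] [0.029 0.029 0.013]
green 304 [0.493  0.1382 0.1207] [0.5048 0.1393 0.1214] [0.205 0.055 0.013]
red 156 [0.506  0.1405 0.1203] [0.506  0.1408 0.1214] [0.028 0.027 0.013]
scene red_knob 0.85 544 top mean [0.5071 0.1361 0.118 ] 127 mid extents [0.50516429 0.1383504 ] [0.03275828 0.03120667 0.00664572]
scene bolt_grip 0.96 2117 top mean [ 0.5223 -0.2403  0.113 ] 128 mid extents [ 0.5213176  -0.23977162] [0.02198351 0.02085529 0.00608401]
lid rect ((0.5123350620269775, -0.16630086302757263), (0.24297644197940826, 0.5479763150215149), 5.822147369384766) 0.058900952938538295
staple ((0.5336481928825378, -0.36915573477745056), (0.08798500150442123, 0.07035496085882187), 5.747835636138916) 2067 0.08268746116406073
rack ((0.5051105618476868, 0.13839221000671387), (0.2518765926361084, 0.07475437968969345), 8.57242488861084) 0.06860154083202605
blue 137 [0.5954 0.1505 0.1182] [0.5942 0.1522 0.1178] [0.032 0.033 0.005]
green 212 [0.5083 0.1379 0.1183] [0.5044 0.1388 0.1181] [0.208 0.06  0.006]
red 117 [0.5072 0.1365 0.1182] [0.5051 0.1384 0.1178] [0.033 0.031 0.006]
```

View pics/crop1.png

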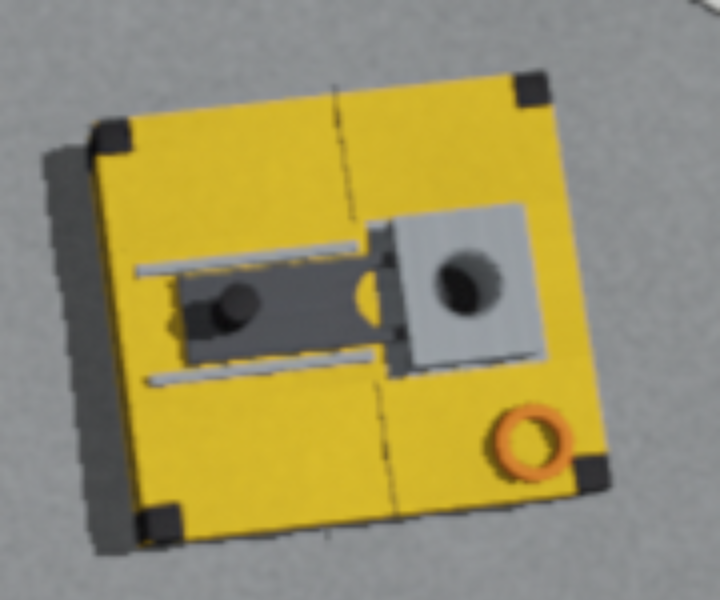

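```bash
cat > plan.py <<'E'
import sys,json
from h import *
def plan(x,y,z,yaw,n=8,order=None,start=None):
    s=env.sense(); 
    p=np.array(s["ee_pos"] if start is None else start[:3],float); w=np.radians(s["tool_rot"][2] if start is None else start[3])
    T=np.array([x,y,z]); dw=(np.radians(yaw)-w+np.pi)%(2*np.pi)-np.pi
    print("from",p.round(4),np.degrees(w).round(2),"dist",(T-p).round(4),"dyaw",np.degrees(dw).round(1))
    rows=[];w0=w;p0=p.copy()
    for k in range(1,n+1):
        g=p0+(T-p0)*k/n; d=g-p
        t=np.array([d[0]*np.cos(w)+d[1]*np.sin(w), d[0]*np.sin(w)-d[1]*np.cos(w), -d[2]])
        t=t.round(3); tw=round(float(np.clip(w0+dw*k/n-w,-.18,.18)),2)
        p=p+np.array([t[0]*np.cos(w)+t[1]*np.sin(w), t[0]*np.sin(w)-t[1]*np.cos(w), -t[2]]); w+=tw
        rows.append([(t+0.).tolist(),tw])
    print(json.dumps(rows)); print("end",p.round(4),np.degrees(w).round(1))
if __name__=="__main__":
    a=[float(v) for v in sys.argv[1:]]; plan(*a[:4],n=int(a[4]) if len(a)>4 else 8)
E
python3 plan.py .521 -.238 .18 95.7 16
```

```text
from [ 0.1663 -0.5765  0.2393] 16.09 dist [ 0.3547  0.3385 -0.0593] dyaw 79.6
[[[0.027, -0.014, 0.004], 0.09], [[0.029, -0.012, 0.003], 0.08], [[0.029, -0.009, 0.004], 0.09], [[0.03, -0.007, 0.004], 0.09], [[0.03, -0.004, 0.004], 0.08], [[0.031, -0.002, 0.003], 0.09], [[0.03, 0.001, 0.004], 0.09], [[0.031, 0.004, 0.004], 0.08], [[0.029, 0.007, 0.003], 0.09], [[0.03, 0.009, 0.004], 0.09], [[0.028, 0.011, 0.004], 0.09], [[0.027, 0.015, 0.004], 0.08], [[0.026, 0.016, 0.003], 0.09], [[0.025, 0.018, 0.004], 0.09], [[0.022, 0.021, 0.004], 0.08], [[0.021, 0.022, 0.003], 0.09]]
end [ 0.5206 -0.2384  0.1803] 95.7
```

Call:
apply_moves(motion=[[[0.027,-0.014,0.004],0.09],[[0.029,-0.012,0.003],0.08],[[0.029,-0.009,0.004],0.09],[[0.03,-0.007,0.004],0.09],[[0.03,-0.004,0.004],0.08],[[0.031,-0.002,0.003],0.09],[[0.03,0.001,0.004],0.09],[[0.031,0.004,0.004],0.08]], hand=1)

```text
time: 1.9
ee_pos: [0.3915, -0.541, 0.2093]
tool_rot: [180.0, -0.0, -23.6]
wrist_force: [0.3, -0.1, 0.2]
width: 0.998
```

Call:
apply_moves(motion=[[[0.029,0.007,0.003],0.09],[[0.03,0.009,0.004],0.09],[[0.028,0.011,0.004],0.09],[[0.027,0.015,0.004],0.08],[[0.026,0.016,0.003],0.09],[[0.025,0.018,0.004],0.09],[[0.022,0.021,0.004],0.08],[[0.021,0.022,0.003],0.09]])

```text
time: 2.9
ee_pos: [0.4457, -0.7664, 0.1797]
tool_rot: [-178.8, 0.0, -60.2]
wrist_force: [1.3, -1.3, 0.7]
width: 1.0
```

```bash
python3 plan.py .521 -.238 .090 95.7
```

```text
from [ 0.4457 -0.7664  0.1797] -60.2 dist [ 0.0753  0.5284 -0.0897] dyaw 155.9
[[[-0.053, -0.041, 0.011], 0.18], [[-0.044, -0.05, 0.011], 0.18], [[-0.035, -0.057, 0.012], 0.18], [[-0.024, -0.062, 0.011], 0.18], [[-0.013, -0.065, 0.011], 0.18], [[0.0, -0.067, 0.011], 0.18], [[0.011, -0.066, 0.012], 0.18], [[0.023, -0.062, 0.011], 0.18]]
end [ 0.5211 -0.2384  0.0897] 22.3
```

The sign was wrong: tool z points down, so a positive twist lowers the yaw. I'll fix the planner. From here the equivalent grasp yaw of -84.3° is closer.

```bash
sed -i 's/w+=tw/w-=tw/; s/np.clip(w0+dw\*k\/n-w,/np.clip(-(w0+dw*k\/n-w),/' plan.py
python3 plan.py .521 -.238 .19 -84.3 16; python3 -c "
from h import *
s=env.sense();print(s['joints'].round(1),s['tool_rot'],s['time'])"
```

```text
from [ 0.4457 -0.7664  0.1797] -60.2 dist [0.0753 0.5284 0.0103] dyaw -24.1
[[[-0.026, -0.02, -0.001], 0.03], [[-0.027, -0.02, 0.0], 0.02], [[-0.028, -0.019, -0.001], 0.03], [[-0.027, -0.019, -0.001], 0.03], [[-0.029, -0.017, 0.0], 0.02], [[-0.029, -0.017, -0.001], 0.03], [[-0.029, -0.016, 0.0], 0.02], [[-0.029, -0.016, -0.001], 0.03], [[-0.03, -0.014, -0.001], 0.03], [[-0.031, -0.014, 0.0], 0.02], [[-0.031, -0.013, -0.001], 0.03], [[-0.031, -0.012, -0.001], 0.03], [[-0.031, -0.011, 0.0], 0.02], [[-0.032, -0.011, -0.001], 0.03], [[-0.032, -0.009, -0.001], 0.02], [[-0.032, -0.009, 0.0], 0.03]]
end [ 0.5208 -0.2378  0.1897] -84.3
[-60.3  59.2  60.3  91.2   1.2 179.9] [-1.78787760e+02  4.44289844e-02 -6.02007180e+01] 2.9
```

```bash
sed -i 's/dw=(np.radians(yaw)-w+np.pi)%(2\*np.pi)-np.pi/dw=np.radians(yaw)-w/' plan.py
python3 plan.py .521 -.238 .21 95.7 16
```

```text
from [ 0.4457 -0.7664  0.1797] -60.2 dist [0.0753 0.5284 0.0303] dyaw 155.9
[[[-0.026, -0.02, -0.002], -0.17], [[-0.023, -0.025, -0.002], -0.17], [[-0.018, -0.028, -0.002], -0.17], [[-0.013, -0.031, -0.002], -0.17], [[-0.007, -0.032, -0.001], -0.17], [[-0.002, -0.034, -0.002], -0.17], [[0.004, -0.033, -0.002], -0.17], [[0.009, -0.032, -0.002], -0.17], [[0.014, -0.03, -0.002], -0.17], [[0.02, -0.027, -0.002], -0.17], [[0.023, -0.024, -0.002], -0.17], [[0.028, -0.019, -0.002], -0.17], [[0.03, -0.014, -0.002], -0.17], [[0.032, -0.009, -0.001], -0.17], [[0.033, -0.003, -0.002], -0.17], [[0.033, 0.002, -0.002], -0.17]]
end [ 0.5208 -0.2384  0.2097] 95.6
```

Call:
apply_moves(motion=[[[-0.026,-0.02,-0.004],-0.17],[[-0.023,-0.025,-0.004],-0.17],[[-0.018,-0.028,-0.004],-0.17],[[-0.013,-0.031,-0.004],-0.17],[[-0.007,-0.032,-0.004],-0.17],[[-0.002,-0.034,-0.004],-0.17],[[0.004,-0.033,-0.004],-0.17],[[0.009,-0.032,-0.002],-0.17]])

```text
time: 3.9
ee_pos: [0.4823, -0.5014, 0.214]
tool_rot: [-179.7, -1.1, 18.0]
wrist_force: [1.0, -0.1, -0.0]
width: 0.994
```

```bash
python3 plan.py .521 -.238 .17 95.7 8
```

```text
from [ 0.4823 -0.5014  0.214 ] 17.99 dist [ 0.0387  0.2634 -0.044 ] dyaw 77.7
[[[0.015, -0.03, 0.005], -0.17], [[0.019, -0.027, 0.006], -0.17], [[0.024, -0.023, 0.005], -0.17], [[0.028, -0.019, 0.006], -0.17], [[0.03, -0.014, 0.005], -0.17], [[0.032, -0.008, 0.006], -0.17], [[0.033, -0.003, 0.005], -0.17], [[0.033, 0.002, 0.006], -0.17]]
end [ 0.5206 -0.2383  0.17  ] 95.9
```

The out-of-reach stretch left a constant tilt of about 1.2°. The clearances can tolerate that, so I'll put the full rotation into the planner.

```bash
cat > plan.py <<'E'
import sys,json
from h import *
from scipy.spatial.transform import Rotation as Ro
def plan(x,y,z,yaw,n=8):
    s=env.sense(); p=np.array(s["ee_pos"],float); R=Ro.from_euler("xyz",s["tool_rot"],degrees=True)
    T=np.array([x,y,z]); dw=np.radians(yaw-s["tool_rot"][2])
    print("from",p.round(4),np.round(s["tool_rot"],1),"dist",(T-p).round(4),"F",np.round(s["wrist_force"],1),"w",round(s["width"],3),"t",s["time"])
    rows=[];p0=p.copy();tw_done=0.
    for k in range(1,n+1):
        t=R.inv().apply(p0+(T-p0)*k/n-p).round(3)+0.
        tw=round(float(np.clip(-dw*k/n-tw_done,-.18,.18)),2); tw_done+=tw
        p=p+R.apply(t); R=R*Ro.from_euler("z",tw); rows.append([t.tolist(),tw])
    print(json.dumps(rows)); print("end",p.round(4),R.as_euler("xyz",degrees=True).round(1))
if __name__=="__main__":
    a=[float(v) for v in sys.argv[1:]]; plan(*a[:4],n=int(a[4]) if len(a)>4 else 8)
E
python3 plan.py .521 -.238 .17 95.7 8
```

```text
from [ 0.4823 -0.5014  0.214 ] [-179.7   -1.1   18. ] dist [ 0.0387  0.2634 -0.044 ] F [ 1.  -0.1 -0. ] w 0.994 t 3.9
[[[0.015, -0.03, 0.006], -0.17], [[0.019, -0.027, 0.006], -0.17], [[0.024, -0.023, 0.006], -0.17], [[0.027, -0.019, 0.006], -0.17], [[0.03, -0.014, 0.006], -0.17], [[0.032, -0.008, 0.006], -0.17], [[0.033, -0.003, 0.006], -0.17], [[0.034, 0.002, 0.005], -0.17]]
end [ 0.5208 -0.2376  0.1704] [178.9  -0.5  95.9]
```

Call:
apply_moves(motion=[[[0.015,-0.03,0.006],-0.17],[[0.019,-0.027,0.006],-0.17],[[0.024,-0.023,0.006],-0.17],[[0.027,-0.019,0.006],-0.17],[[0.03,-0.014,0.006],-0.17],[[0.032,-0.008,0.006],-0.17],[[0.033,-0.003,0.006],-0.17],[[0.034,0.002,0.005],-0.17]])

```text
time: 4.9
ee_pos: [0.5222, -0.2378, 0.1701]
tool_rot: [178.9, -0.5, 95.9]
wrist_force: [0.7, -0.1, -0.2]
width: 1.001
```

```bash
python3 plan.py .521 -.238 .09 95.7 6
```

```text
from [ 0.5222 -0.2378  0.1701] [178.9  -0.5  95.9] dist [-0.0012 -0.0002 -0.0801] F [ 0.7 -0.1 -0.2] w 1.001 t 4.9
[[[0.0, 0.0, 0.013], 0.0], [[0.0, -0.001, 0.014], 0.0], [[0.0, 0.0, 0.013], 0.0], [[-0.001, -0.001, 0.013], 0.0], [[0.0, 0.0, 0.014], 0.0], [[0.0, -0.001, 0.013], 0.0]]
end [ 0.5207 -0.2382  0.0901] [178.9  -0.5  95.9]
```

Call:
apply_moves(motion=[[[0.0,0.0,0.013],0.0],[[0.0,-0.001,0.014],0.0],[[0.0,0.0,0.013],0.0],[[-0.001,-0.001,0.013],0.0],[[0.0,0.0,0.014],0.0],[[0.0,-0.001,0.013],0.0],[[0,0,0],0],[[0,0,0],0]])

```text
time: 5.9
ee_pos: [0.5208, -0.2393, 0.0904]
tool_rot: [178.9, -0.5, 95.6]
wrist_force: [0.7, -0.2, -0.4]
width: 0.998
```

Call:
apply_moves(motion=[[[0,0,0],0],[[0,0,0],0],[[0,0,0],0],[[0,0,0],0],[[0,0,0],0],[[0,0,0],0],[[0,0,0],0],[[0,0,0],0]], hand=0)

```text
time: 6.9
ee_pos: [0.5202, -0.2393, 0.0906]
tool_rot: [179.0, -0.5, 95.6]
wrist_force: [-2.4, 0.7, 5.6]
width: 0.242
```

```bash
python3 - <<'E'
from plan import *
plan(.525,-.2775,.09,95.7,8)
p=env.capture("scene"); cv2.imwrite("pics/g1.png",cv2.resize(p["image"][180:440,60:400],None,fx=2.2,fy=2.2))
E
```

```text
from [ 0.5202 -0.2393  0.0906] [179.   -0.5  95.6] dist [ 0.0048 -0.0382 -0.0006] F [-2.4  0.7  5.6] w 0.242 t 6.9
[[[-0.005, 0.0, 0.0], -0.0], [[-0.005, 0.0, 0.0], -0.0], [[-0.004, 0.0, 0.0], -0.0], [[-0.005, 0.001, 0.0], -0.0], [[-0.005, 0.0, 0.0], -0.0], [[-0.005, 0.0, 0.0], -0.0], [[-0.005, 0.0, 0.0], -0.0], [[-0.004, 0.0, 0.0], -0.0]]
end [ 0.5249 -0.277   0.0903] [179.   -0.5  95.6]
```

View pics/g1.png

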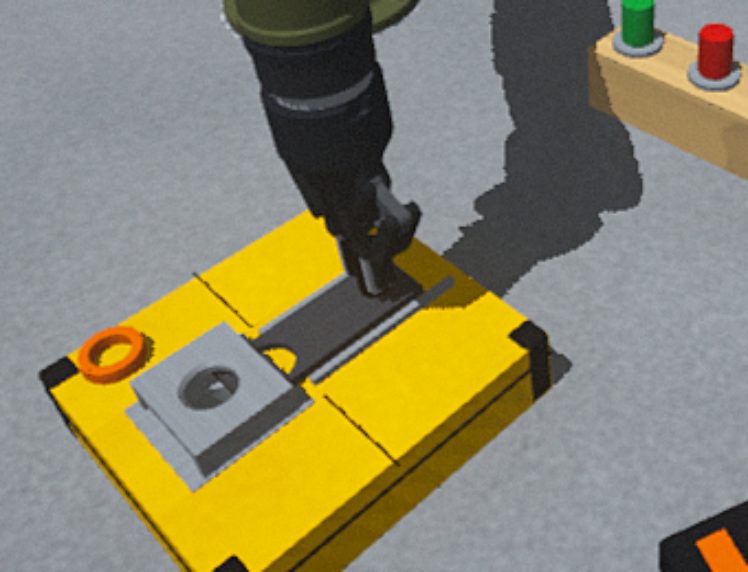

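The fingers hold the grip: the opening is about 21 mm for a 22 mm grip. Next I slide it home.

Call:
apply_moves(motion=[[[-0.005,0.0,0.0],0],[[-0.005,0.0,0.0],0],[[-0.005,0.0,0.0],0],[[-0.005,0.001,0.0],0],[[-0.005,0.0,0.0],0],[[-0.005,0.0,0.0],0],[[-0.005,0.0,0.0],0],[[-0.002,0.0,0.0],0]])

```text
time: 7.95
ee_pos: [0.524, -0.276, 0.0905]
tool_rot: [179.1, -0.5, 95.6]
wrist_force: [-5.9, 1.6, 10.1]
width: 0.243
```

Call:
apply_moves(motion=[[[-0.001,0.0,0.0],0],[[-0.001,0.0,0.0],0],[[-0.001,0.0,0.0],0],[[0,0,0.0],0],[[0,0.0,0.0],0],[[0,0.0,0.0],0],[[0,0.0,0.0],0],[[0,0.0,0.0],0]])

```text
time: 8.95
ee_pos: [0.5243, -0.2789, 0.0906]
tool_rot: [179.1, -0.5, 95.6]
wrist_force: [-4.8, 0.8, 9.7]
width: 0.242
```

Call:
apply_moves(motion=[[[-0.001,0.0,0.0],0],[[-0.001,0.0,0.0],0],[[-0.001,0.0,0.0],0],[[0,0,0.0],0],[[0,0.0,0.0],0],[[0,0.0,0.0],0],[[0,0.0,0.0],0],[[0,0.0,0.0],0]])

```text
time: 9.95
ee_pos: [0.5243, -0.2796, 0.0905]
tool_rot: [179.0, -0.8, 95.6]
wrist_force: [-7.0, 8.7, 14.3]
width: 0.237
```

Call:
apply_moves(motion=[[[-0.001,0.0,0.0],0],[[-0.001,0.0,0.0],0],[[0,0.0,0.0],0],[[0,0,0.0],0],[[0,0.0,0.0],0],[[0,0.0,0.0],0],[[0,0.0,0.0],0],[[0,0.0,0.0],0]])

```text
time: 10.95
ee_pos: [0.5243, -0.2796, 0.0905]
tool_rot: [179.0, -1.0, 95.7]
wrist_force: [-7.2, 14.6, 17.9]
width: 0.242
```

The bolt is at its stop: no movement while the force rises to 15 N. I'll release and rise.

Call:
apply_moves(motion=[[[0,0.0,0.0],0],[[0,0.0,0.0],0],[[0,0.0,0.0],0],[[0,0,0.0],0],[[0,0.0,-0.01],0],[[0,0.0,-0.03],0],[[0,0.0,-0.04],0],[[0,0.0,-0.04],0]], hand=1)

```text
time: 11.95
ee_pos: [0.5238, -0.2853, 0.2116]
tool_rot: [178.9, -0.5, 95.6]
wrist_force: [0.5, -0.9, 0.6]
width: 0.997
```

```bash
python3 - <<'E'
from plan import *
plan(.506,.1395,.21,8.8,16)
E
```

```text
from [ 0.5238 -0.2853  0.2116] [178.9  -0.5  95.6] dist [-0.0178  0.4248 -0.0016] F [ 0.5 -0.9  0.6] w 0.997 t 11.95
[[[0.027, 0.001, 0.0], 0.09], [[0.026, 0.0, 0.001], 0.1], [[0.026, -0.004, 0.0], 0.09], [[0.026, -0.006, 0.0], 0.1], [[0.026, -0.008, 0.001], 0.09], [[0.024, -0.011, 0.0], 0.1], [[0.023, -0.013, 0.001], 0.09], [[0.022, -0.015, 0.0], 0.1], [[0.02, -0.017, 0.0], 0.09], [[0.019, -0.019, 0.001], 0.1], [[0.016, -0.021, 0.0], 0.09], [[0.015, -0.022, 0.0], 0.1], [[0.012, -0.024, 0.001], 0.09], [[0.011, -0.024, 0.0], 0.1], [[0.007, -0.026, 0.0], 0.09], [[0.006, -0.026, 0.001], 0.09]]
end [0.5062 0.14   0.2098] [-179.6   -1.1    9.1]
```

Yaw 8.8° would put joint 6 past its range at the rack, so I'll use a diagonal grasp at yaw 60°. It also clears the neighbouring pins.

```bash
python3 - <<'E'
from plan import *
plan(.506,.1395,.19,60,12)
p=env.capture("scene"); cv2.imwrite("pics/g2.png",cv2.resize(p["image"][220:440,60:330],None,fx=2.6,fy=2.6))
E
```

```text
from [ 0.5238 -0.2853  0.2116] [178.9  -0.5  95.6] dist [-0.0178  0.4248 -0.0216] F [ 0.5 -0.9  0.6] w 0.997 t 11.95
[[[0.035, 0.002, 0.002], 0.05], [[0.036, 0.0, 0.002], 0.05], [[0.035, -0.002, 0.002], 0.06], [[0.035, -0.003, 0.003], 0.05], [[0.035, -0.006, 0.002], 0.05], [[0.035, -0.007, 0.002], 0.05], [[0.034, -0.009, 0.002], 0.05], [[0.034, -0.011, 0.002], 0.05], [[0.033, -0.012, 0.002], 0.06], [[0.033, -0.014, 0.003], 0.05], [[0.031, -0.016, 0.002], 0.05], [[0.031, -0.018, 0.002], 0.05]]
end [0.5056 0.1396 0.1898] [179.4  -1.   60.1]
```

View pics/g2.png

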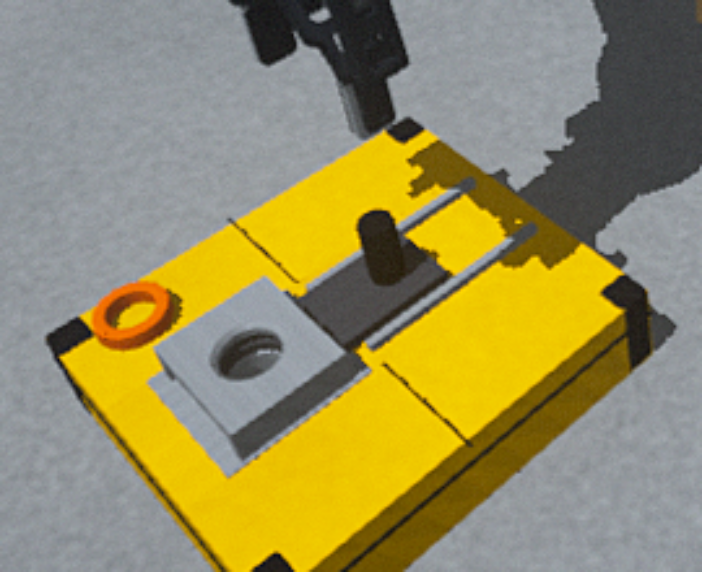

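The bolt is home and its eye shows concentric under the staple hole. Next, the pin.

Call:
apply_moves(motion=[[[0.035,0.002,0.002],0.05],[[0.036,0.0,0.002],0.05],[[0.035,-0.002,0.002],0.06],[[0.035,-0.003,0.003],0.05],[[0.035,-0.006,0.002],0.05],[[0.035,-0.007,0.002],0.05],[[0.034,-0.009,0.002],0.05],[[0.034,-0.011,0.002],0.05]])

```text
time: 13.0
ee_pos: [0.5117, -0.0009, 0.1963]
tool_rot: [179.2, -0.9, 72.0]
wrist_force: [0.5, 0.3, 0.2]
width: 1.001
```

Call:
apply_moves(motion=[[[0.033,-0.012,0.002],0.06],[[0.033,-0.014,0.003],0.05],[[0.031,-0.016,0.002],0.05],[[0.031,-0.018,0.002],0.05],[[0,0,0],0],[[0,0,0],0],[[0,0,0],0],[[0,0,0],0]])

```text
time: 14.0
ee_pos: [0.5057, 0.1389, 0.1882]
tool_rot: [179.4, -1.0, 60.0]
wrist_force: [-0.7, -0.1, 0.0]
width: 0.998
```

```bash
python3 plan.py .506 .1395 .092 60 6
```

```text
from [0.5057 0.1389 0.1882] [179.4  -1.   60. ] dist [ 0.0003  0.0006 -0.0962] F [-0.7 -0.1  0. ] w 0.998 t 14.0
[[[0.0, 0.0, 0.016], -0.0], [[0.0, 0.0, 0.016], -0.0], [[-0.001, -0.001, 0.016], -0.0], [[0.0, 0.0, 0.016], -0.0], [[0.0, 0.0, 0.016], -0.0], [[0.0, 0.0, 0.016], -0.0]]
end [0.5061 0.1395 0.0922] [179.4  -1.   60. ]
```

Call:
apply_moves(motion=[[[0.0,0.0,0.016],0],[[0.0,0.0,0.016],0],[[-0.001,-0.001,0.016],0],[[0.0,0.0,0.016],0],[[0.0,0.0,0.016],0],[[0.0,0.0,0.016],0],[[0,0,0],0],[[0,0,0],0]])

```text
time: 15.0
ee_pos: [0.5062, 0.1404, 0.0923]
tool_rot: [179.4, -1.0, 60.1]
wrist_force: [0.2, 0.2, -0.5]
width: 1.001
```

Call:
apply_moves(motion=[[[0,0,0],0],[[0,0,0],0],[[0,0,0],0],[[0,0,0],0],[[0,0,0],0],[[0,0,0],0],[[0,0,0],0],[[0,0,0],0]], hand=0)

```text
time: 16.0
ee_pos: [0.5062, 0.1405, 0.0927]
tool_rot: [179.4, -1.1, 60.1]
wrist_force: [-1.9, 0.0, 5.2]
width: 0.364
```

```bash
python3 - <<'E'
from plan import *
plan(.506,.1395,.092,60,2)
p=env.capture("scene"); cv2.imwrite("pics/g3.png",cv2.resize(p["image"][80:300,260:530],None,fx=2.6,fy=2.6))
E
```

```text
from [0.5062 0.1405 0.0927] [179.4  -1.1  60.1] dist [-0.0002 -0.001  -0.0007] F [-1.9  0.   5.2] w 0.364 t 16.0
[[[0.0, 0.0, 0.0], 0.0], [[-0.001, 0.0, 0.001], 0.0]]
end [0.5057 0.1397 0.0917] [179.4  -1.1  60.1]
```

View pics/g3.png

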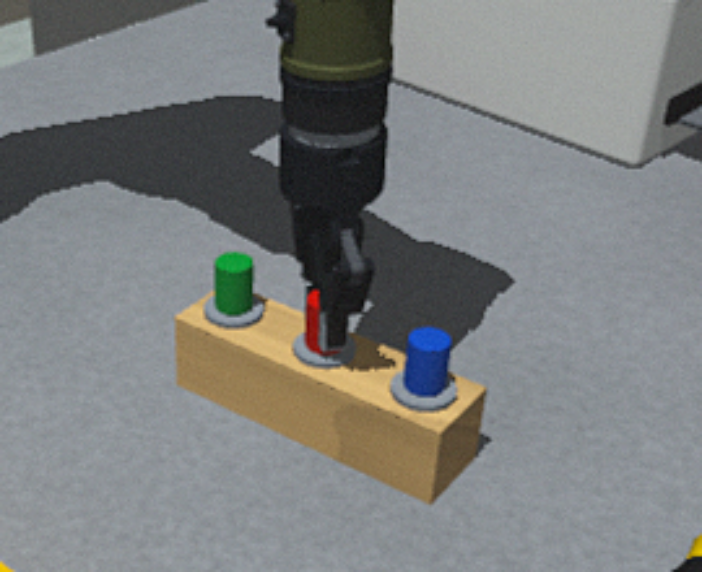

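The red knob is gripped (opening about 31 mm for a 32 mm knob). I'll lift it 148 mm.

Call:
apply_moves(motion=[[[0,0,-0.008],0],[[0,0,-0.018],0],[[0,0,-0.022],0],[[0,0,-0.025],0],[[0,0,-0.025],0],[[0,0,-0.025],0],[[0,0,-0.025],0],[[0,0,0],0]])

```text
time: 17.05
ee_pos: [0.5045, 0.139, 0.2419]
tool_rot: [179.3, -1.2, 60.1]
wrist_force: [0.2, 0.2, -3.1]
width: 0.359
```

```bash
python3 plan.py .534 -.367 .235 95.7 16
```

```text
from [0.5045 0.139  0.2419] [179.3  -1.2  60.1] dist [ 0.0295 -0.506  -0.0069] F [ 0.2  0.2 -3.1] w 0.359 t 17.05
[[[-0.026, 0.017, 0.0], -0.04], [[-0.028, 0.017, 0.0], -0.04], [[-0.027, 0.015, 0.0], -0.04], [[-0.029, 0.014, 0.0], -0.04], [[-0.029, 0.013, 0.0], -0.03], [[-0.029, 0.012, 0.001], -0.04], [[-0.03, 0.011, 0.0], -0.04], [[-0.03, 0.01, 0.0], -0.04], [[-0.03, 0.008, 0.0], -0.04], [[-0.031, 0.007, 0.0], -0.04], [[-0.031, 0.006, 0.0], -0.04], [[-0.032, 0.005, 0.0], -0.04], [[-0.031, 0.003, 0.0], -0.04], [[-0.032, 0.003, 0.0], -0.03], [[-0.031, 0.001, 0.0], -0.04], [[-0.032, 0.0, 0.001], -0.04]]
end [ 0.5341 -0.3668  0.2345] [178.7  -0.6  95.6]
```

Call:
apply_moves(motion=[[[-0.026,0.017,0.0],-0.04],[[-0.028,0.017,0.0],-0.04],[[-0.027,0.015,0.0],-0.04],[[-0.029,0.014,0.0],-0.04],[[-0.029,0.013,0.0],-0.03],[[-0.029,0.012,0.001],-0.04],[[-0.03,0.011,0.0],-0.04],[[-0.03,0.01,0.0],-0.04]])

```text
time: 18.05
ee_pos: [0.5177, -0.1154, 0.2349]
tool_rot: [179.3, -0.8, 77.9]
wrist_force: [-0.5, -0.4, -1.9]
width: 0.366
```

Call:
apply_moves(motion=[[[-0.03,0.008,0.0],-0.04],[[-0.031,0.007,0.0],-0.04],[[-0.031,0.006,0.0],-0.04],[[-0.032,0.005,0.0],-0.04],[[-0.031,0.003,0.0],-0.04],[[-0.032,0.003,0.0],-0.03],[[-0.031,0.001,0.0],-0.04],[[-0.032,0.0,0.001],-0.04]])

```text
time: 19.05
ee_pos: [0.5323, -0.3677, 0.2312]
tool_rot: [179.0, -0.6, 95.7]
wrist_force: [0.4, -0.4, -1.7]
width: 0.359
```

Call:
apply_moves(motion=[[[0,0,0],0],[[0,0,0],0],[[0,0,0.01],0],[[0,0,0.01],0],[[0,0,0.01],0],[[0,0,0.01],0],[[0,0,0],0],[[0,0,0],0]])

```text
time: 20.05
ee_pos: [0.5337, -0.3667, 0.1932]
tool_rot: [178.9, -0.5, 95.6]
wrist_force: [-0.3, -0.3, -1.4]
width: 0.363
```

```bash
python3 - <<'E'
from plan import *
plan(.534,-.368,.115,95.7,8)
p=env.capture("scene"); cv2.imwrite("pics/g4.png",cv2.resize(p["image"][220:440,60:330],None,fx=2.6,fy=2.6))
K=p["camera_matrix"];T=np.linalg.inv(p["pose"])
for q in ("hole","red_knob"):
    for r in env.pinpoint(p,q)[:1]: print(q,r, unproj(p,r["pixel"],h=.084 if q=="hole" else env.sense()["ee_pos"][2]+.0055))
p=env.capture("top"); cv2.imwrite("pics/g5.png",cv2.resize(p["image"][150:310,340:520],None,fx=4,fy=4)[:600])
E
```

```text
from [ 0.5337 -0.3667  0.1932] [178.9  -0.5  95.6] dist [ 0.0003 -0.0013 -0.0782] F [-0.3 -0.3 -1.4] w 0.363 t 20.05
[[[0.0, 0.0, 0.01], -0.0], [[0.0, 0.0, 0.01], -0.0], [[-0.001, 0.0, 0.009], -0.0], [[0.0, -0.001, 0.01], -0.0], [[0.0, 0.0, 0.01], -0.0], [[0.0, 0.0, 0.01], -0.0], [[-0.001, 0.0, 0.009], -0.0], [[0.0, 0.0, 0.01], -0.0]]
end [ 0.5342 -0.368   0.1152] [178.9  -0.5  95.6]
hole {'pixel': [157.8, 352.6], 'score': 0.73} [ 0.53389817 -0.36474839  0.084     ]
red_knob {'pixel': [131.9, 296.1], 'score': 0.61} [ 0.53193452 -0.36822742  0.1991243 ]
```

View pics/g4.png

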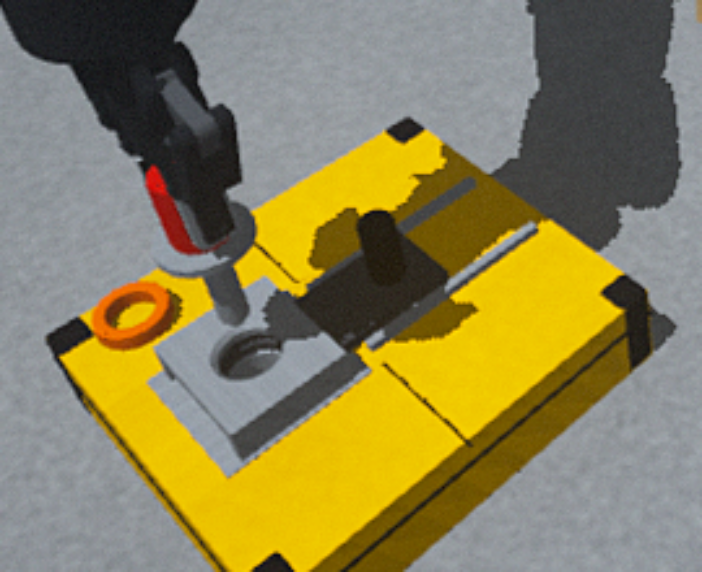

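The pin hangs upright over the hole, with its tip at about crop pixel (240,325) above the hole centre (248,355). I'll descend in part.

Call:
apply_moves(motion=[[[0.0,0.0,0.006],0],[[-0.001,0.0,0.006],0],[[0,0.0,0.006],0],[[0.0,-0.001,0.006],0],[[0.0,0.0,0.006],0],[[0.0,0.0,0.006],0],[[0,0,0],0],[[0,0,0],0]])

```text
time: 21.25
ee_pos: [0.5334, -0.3674, 0.1572]
tool_rot: [178.9, -0.5, 95.6]
wrist_force: [0.2, -0.2, -1.8]
width: 0.36
```

```bash
python3 - <<'E'
from plan import *
plan(.534,-.368,.11,95.7,8)
p=env.capture("scene"); cv2.imwrite("pics/g6.png",cv2.resize(p["image"][270:420,70:270],None,fx=3.6,fy=3.6))
E
```

```text
from [ 0.5334 -0.3674  0.1572] [178.9  -0.5  95.6] dist [ 0.0006 -0.0006 -0.0472] F [ 0.2 -0.2 -1.8] w 0.36 t 21.25
[[[0.0, 0.0, 0.006], -0.0], [[0.0, 0.0, 0.006], -0.0], [[0.0, 0.0, 0.006], -0.0], [[-0.001, 0.0, 0.006], -0.0], [[0.0, 0.0, 0.006], -0.0], [[0.0, 0.0, 0.005], -0.0], [[0.0, 0.0, 0.006], -0.0], [[0.0, 0.0, 0.006], -0.0]]
end [ 0.5344 -0.3679  0.1102] [178.9  -0.5  95.6]
```

View pics/g6.png

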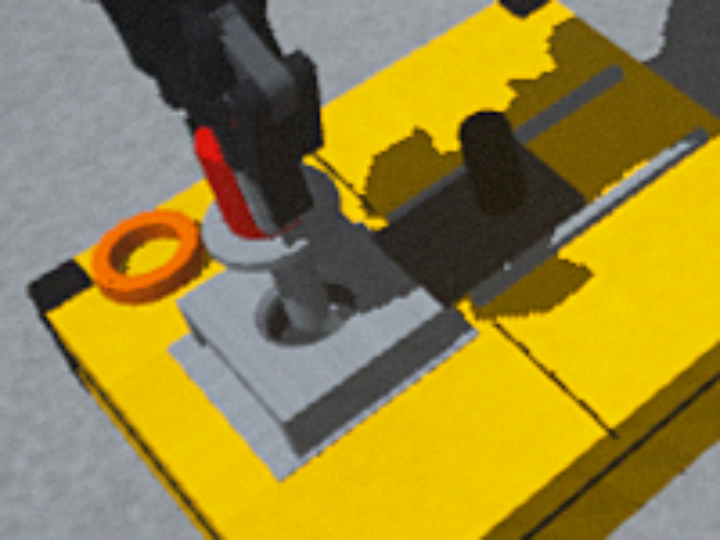

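The tip has entered the hole centrally. I'll continue to about 3 mm above seating, then creep down.

Call:
apply_moves(motion=[[[0.0,0.0,0.006],0],[[0.0,0.0,0.006],0],[[0.0,0.0,0.006],0],[[-0.001,0.0,0.006],0],[[0.0,0.0,0.006],0],[[0.0,0.0,0.006],0],[[0.0,0.0,0.006],0],[[0.0,0.0,0.005],0]])

```text
time: 22.3
ee_pos: [0.5342, -0.3678, 0.1096]
tool_rot: [179.0, -0.5, 95.6]
wrist_force: [-0.5, -0.6, -1.8]
width: 0.359
```

Call:
apply_moves(motion=[[[0.0,0.0,0.001],0],[[0.0,0.0,0.001],0],[[0.0,0.0,0.001],0],[[0,0.0,0],0],[[0.0,0.0,0],0],[[0.0,0.0,0],0],[[0.0,0.0,0],0],[[0.0,0.0,0],0]])

```text
time: 23.3
ee_pos: [0.5343, -0.3678, 0.1071]
tool_rot: [178.9, -0.5, 95.6]
wrist_force: [0.3, -0.4, -0.6]
width: 0.358
```

Call:
apply_moves(motion=[[[0.0,0.0,0.001],0],[[0.0,0.0,0],0],[[0.0,0.0,0],0],[[0,0.0,0],0],[[0.0,0.0,0],0],[[0.0,0.0,0],0],[[0.0,0.0,0],0],[[0.0,0.0,0],0]])

```text
time: 24.3
ee_pos: [0.5344, -0.368, 0.107]
tool_rot: [178.9, -0.5, 95.6]
wrist_force: [-1.7, 0.5, 5.5]
width: 0.358
```

Contact: 5.5 N upwards at the expected height. I'll release and rise.

Call:
apply_moves(motion=[[[0,0,0],0],[[0,0,0],0],[[0,0,0],0],[[0,0,0],0],[[0,0,0],0],[[0,0,0],0],[[0,0,-0.005],0],[[0,0,-0.01],0]], hand=1)

```text
time: 25.3
ee_pos: [0.5338, -0.3678, 0.1212]
tool_rot: [179.0, -0.6, 95.6]
wrist_force: [0.6, -0.7, -0.4]
width: 1.0
```

Call:
apply_moves(motion=[[[0,0,-0.02],0],[[0,0,-0.02],0],[[0,0,-0.03],0],[[0,0,-0.03],0],[[0,0,-0.02],0],[[0,0,0],0],[[0,0,0],0],[[0,0,0],0]])

```text
time: 26.3
ee_pos: [0.5314, -0.3689, 0.2397]
tool_rot: [179.0, -0.6, 95.6]
wrist_force: [0.3, 0.5, 0.4]
width: 0.996
```

```bash
python3 - <<'E'
from plan import *
print(env.sense()["time"])
p=env.capture("scene"); cv2.imwrite("pics/g7.png",cv2.resize(p["image"][240:440,70:320],None,fx=2.9,fy=2.9))
C=cloud(p)
for q in ("red_knob","bolt_grip"):
    R=env.regions_of(p,q)[0]; P=C[R["region"]]; P=P[np.hypot(P[:,0]-.53,P[:,1]+.32)<.15]; zt=np.percentile(P[:,2],97); t=P[P[:,2]>zt-.004]
    print(q,R["score"],"top z",zt,"top centre",(t.min(0)+t.max(0))/2)
    print(env.pinpoint(p,q)[0])
E
```

```text
26.3
red_knob 0.93 top z 0.13375887420977228 top centre [ 0.53586909 -0.37024187  0.1326447 ]
{'pixel': [152.4, 342.1], 'score': 0.79}
bolt_grip 0.68 top z 0.11383566932742292 top centre [ 0.52455148 -0.2805225   0.11279395]
{'pixel': [207.5, 314.5], 'score': 0.85}
```

View pics/g7.png

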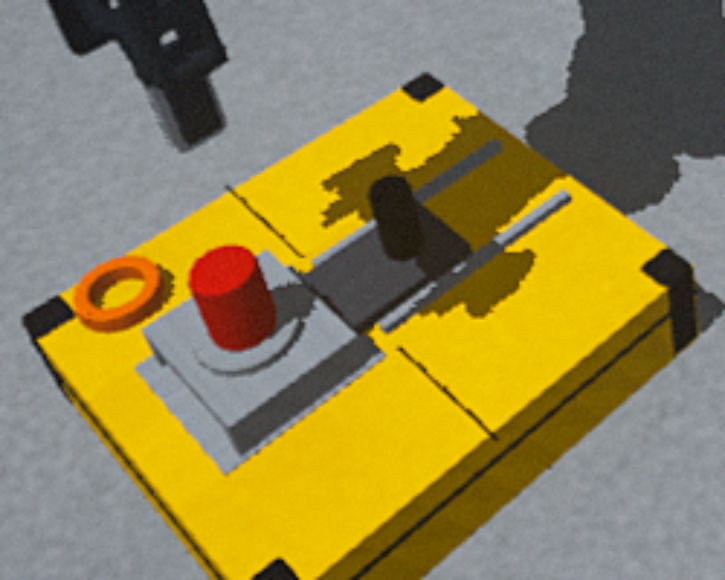

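The pin stands upright with its collar on the staple. The knob top is at 134 mm, as expected, and the grip stands 90 mm from the pin, so the bolt is home. I'm handing in.

```bash
python3 -c "
from station import env
print(env.job_done(), env.sense()['time'])"
```

```text
the job is handed in; nothing more can be done
the job is handed in; nothing more can be done
```

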